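Shut the fryer drain and rack its drain tube

ROBOT

A 6-joint arm with a two-finger parallel gripper is mounted at the origin on the work surface. World frame = base frame: x ahead of the robot, y to its left, z up, the work surface at z = 0. Lengths are in m, angles in rad, forces in N, time in s.
With the tool pointing down it reaches from about 0.25 to 0.775 m from the base axis. Payload 4 kg.
Tool frame: the origin (TCP) lies midway between the tips of the shut fingers; the grasp point (between the pads) lies 19 mm behind it; z points along the fingers, y is the direction in which the jaws open and shut (so a half turn about z gives the same grasp; the last joint's range is limited). The gripper opens to 94 mm and grips with 3 to 60 N. Pads are 16 mm wide; open, the fingers measure 119 mm over their backs; the gripper's body (75 mm by 177 mm) begins 78 mm behind the grasp point.
Start: joints at [1.052, 0.087, 1.371, -0, 1.684, -0.103], TCP at [0.222, 0.503, 0.206] pointing down, gripper open.
Joint ranges: [-3.1, 3.1], [-0.76, 2.03], [0.27, 2.55], [-1.08, 4.22], [0.17, 2.65], [-2.57, 2.57]. Speed limits (rad/s): [2.79, 2.79, 3.14, 3.14, 3.14, 3.14].

INTERFACE

Orientations are given as [roll, pitch, yaw] about the fixed x, y, z axes, in that order (R = Rz(yaw) Ry(pitch) Rx(roll)).
In Python, from bench import robot, cams gives the robot as it stands.
- The arm moves only by the tool step_arm, never from a script. Its argument "plan" is a list that holds one entry, the list of rows, each a list of 5 numbers: the shift along the world's x, y, z in mm, then the turn about the world's z in rad, then the opening in per cent of the stroke, from 0 (shut) to 100 (fully open). In form: [[[tx, ty, tz, turn, fingers], ...]]. A call has 1 to 8 rows; each row is the pose to reach, as a shift and turn from the pose commanded when the call began; what a row does not reach only later rows make up. A row lasts 1/12 s, in which the tool goes at most 41.7 mm and 7.16 degrees, less where a joint would pass 70% of its speed; a pose out of reach is approached as far as the arm can. A call with a gripper value outside its range is refused whole. The fingers move at their own pace and stop on an object; the grip force is fixed at half the most. Time passes only in rows, so rows that repeat a pose let the fingers close. It gives the time, the measured TCP pose, the force and the opening at its end, in the units of the state.
- robot.get_obs(): the state, without advancing time (a new reading comes with each control period).
- cams.snapshot(name): name is "side" or "top" or "wrist"; returns a dict with "frame" (384x512x3 uint8, red, green, blue), "camera_matrix" (3x3 intrinsics, pixels), "origin" and "attitude" of the camera in the world; the wrist camera has in their place "T_tool_cam" (4x4, takes a point from camera to tool coordinates, whose origin is the TCP and whose axes are the flange's). Camera axes: x right, y down, z forward; pixel columns grow to the right and rows downward; lengths in m; the calibration is good to about 2 mm. A picture is of the moment at which its call begins: read the wrist's pose just before it. There is no depth.
- robot.close_job(): hands the job in, once; it reports no verdict.
The state is a dict: "time": time; "joint_positions": joint angles; "qvel": joint speeds; "joint_torque": joint torques, N m; "tool_pos": TCP position; "ee_rot": TCP orientation; "wrist_force": force on the tool from outside, world axes, zero at the start; "wrist_torque": the same for the moment, N m; "width": finger opening in m.
Only numpy, scipy, OpenCV 4.12 (cv2) and the standard library are available. Lean on these libraries where they do the work, as an engineer would, in place of code of your own. Each camera call takes 0.05 s, during which the arm holds its last target. There are 200 camera calls.

TASK

The twin fryer has been drained and one of its two drain valves was left open: swing that lever round until the valve is fully shut (lever across the pipe, against its stop), and leave the other valve shut. Pick up the steel drain tube from the worktop and lay it gently, not dropped, in a free groove of the wire draining rack, lengthwise between two bars and wholly supported by them, so that it lies still. Do not disturb the things already on the rack or the other things on the worktop.

Things in the scene. Friction and masses are not known exactly. Their poses are not given: they have to be found in the camera images.
- lever_a (a joint): Angle of lever a, one of two alike ball-valve levers at the front of the twin fryer. 0 = shut, at its stop: lever across the pipe, parallel to the fryer's front. 1.571 = open, at its stop: lever along the pipe, pointing away from the fryer. One valve starts (mostly) open, the other shut; which is which varies. Growing = clockwise from above. Stays where left; friction 0.5 N m (6 N at the grip).
- lever_a_hinge (a point): On the vertical stem axis of lever a, at mid-height of its grip: 148 mm above the worktop, 115 mm out from the fryer's front panel (240 mm tall). The grip, a black-dipped bar 21 mm wide, 13 mm thick, spans 42 to 132 mm from this axis along this frame's own -y (the frame turns with the lever). The fryer stands on the robot's right, its front facing the table's middle (+y).
- lever_a_grip (a point): On the centre line of lever a's grip, 90 mm out from the stem axis, mid-thickness; the grip's underside is 142 mm above the worktop. Below it the pipe (axis 100 mm up, hexagons 54 mm across) ends 62 mm out from the stem, away from the fryer; farther out it is free down to a catch pan 40 mm high.
- lever_b (a joint): Angle of lever b, the same make as lever a, 200 mm beside it on the same fryer: 0 = shut, 1.571 = open.
- lever_b_hinge (a point): As lever_a_hinge, for lever b.
- lever_b_grip (a point): As lever_a_grip, for lever b.
- tube_center (a point): Centre of the drain tube: a plain steel tube, round, 34 mm outer diameter, 200 mm long, 0.2 to 0.45 kg, lying on the worktop near the middle (centre 17 mm up). Its x axis runs along the tube. It rolls if it is nudged sideways.
- rack: Wire draining rack, fixed, 280 by 325 mm, at left: tray 40 mm high under 12 parallel bars. Origin: centre of its underside, on the worktop; x along the bars, y across. Bars: 6 mm thick, 274 mm long, centres 46 mm up, at y = -143, -117 .. +143 mm; grooves between them at y = -130, -104 .. 0 .. +130. Tube in a groove: centre 61 mm up (on top of bars 66). Grooves near y = -104 and +104 are taken.
- flask_center (a point): Centre of the dark steel drinking flask, 60 mm diameter, 200 mm long, lying along the rack's bars in the groove at y = -104 or +104 mm; loose, not to be disturbed.
- dredger_center (a point): Centre of the aluminium flour dredger, 64 mm diameter, 130 mm long, lying along the rack's bars in the other of those two grooves; loose, not to be disturbed.
- drain_brush: Brush, 200 mm long, low, lying on the worktop between the tube and the fryer; bystander. Origin: its underside, at mid-length.
- jug: Steel mug-shaped jug, 100 mm diameter, 110 mm high, standing beyond the tube; bystander. Origin: centre of its underside.
- tub: White seasoning tub, 90 mm diameter, 100 mm high, standing beyond the tube; bystander. Origin: centre of its underside.
There are look-alikes about, which are no part of the job. Of the things that look like the part that bears tube_center, the largest one is meant.

How it is judged:
By the outcome, as a careful person would: the job done as asked, in the order asked, and still so for the second after the job is handed in, with the robot touching nothing.
It also fails if it takes over 61 s, if anything falls off the work surface, if the arm or the gripper's body presses on something with over 40 N, if the wrist force passes 120 N, or if a joint passes its speed limit or range.

## Working session

There is one attempt and no reset: what is moved stays moved. The work goes in short steps, Python scripts to look and compute and a tool call to move; the robot and the scene stay as the last step left them, time stands still between calls to the robot, and variables do not carry over. Pictures are saved under pics/ and viewed, about 8 in all and at most 12, crops included, and the job is handed in when it is done.

Besides the shell and the picture viewer there is one more tool, called after ">>>" as name([rows], argument=value, ...), one row to a line, values as JSON. step_arm: Moves the arm, as the interface text tells. Its arguments: {"type":"object","properties":{"plan":{"type":"array"}},"required":["plan"]}

```bash
mkdir -p pics; ls
cat > h.py <<'E'
import numpy as np, cv2
from bench import robot, cams
from scipy.spatial.transform import Rotation as R
def snap(n,f=None):
    o=robot.get_obs(); s=cams.snapshot(n)
    K=np.array(s["camera_matrix"])
    if n=="wrist":
        T=np.eye(4); e=np.array(o["ee_rot"])
        T[:3,:3]=R.from_euler('xyz',e).as_matrix(); T[:3,3]=o["tool_pos"]
        T=T@np.array(s["T_tool_cam"]); Rc,c=T[:3,:3],T[:3,3]
    else:
        a=np.array(s["attitude"]); c=np.array(s["origin"])
        Rc=a if a.shape==(3,3) else R.from_euler('xyz',a).as_matrix()
    if f: cv2.imwrite(f"pics/{f}.png",s["frame"][:,:,::-1])
    np.savez(f"pics/{f or n}.npz",K=K,Rc=Rc,c=c,im=s["frame"])
    return s["frame"],K,Rc,c
def load(f):
    d=np.load(f"pics/{f}.npz"); return d["im"],d["K"],d["Rc"],d["c"]
def ray(cam,u,v,z):
    _,K,Rc,c=cam; d=Rc@np.linalg.inv(K)@[u,v,1]
    return c+d*(z-c[2])/d[2]
def proj(cam,p):
    _,K,Rc,c=cam; q=K@(Rc.T@(np.array(p)-c)); return q[:2]/q[2]
E
python3 - <<'E'
from h import *
print(robot.get_obs())
a=snap("top","top1");b=snap("side","side1")
print(a[1:],b[1:])
cv2.imwrite("pics/top1b.png",cv2.resize(a[0],(800,600),interpolation=3)[:,:,::-1])
cv2.imwrite("pics/side1b.png",cv2.resize(b[0],(800,600),interpolation=3)[:,:,::-1])
E
```

```text
pics
{'time': 0.0, 'joint_positions': array([ 1.05191997e+00,  8.79242801e-02,  1.37226140e+00,  7.45396927e-06,
        1.68360197e+00, -1.03105591e-01]), 'qvel': array([-0.00181082,  0.00102618,  0.00120781,  0.00011694,  0.00016718,
       -0.00071154]), 'joint_torque': array([ 1.66273559e-03, -3.40177166e+01, -3.02433944e+01,  7.18634413e-02,
        3.27651179e-02, -1.75675564e-04]), 'tool_pos': array([0.22186894, 0.50265397, 0.20431735]), 'ee_rot': array([-3.13941007e+00, -2.33284886e-04,  2.72582246e+00]), 'wrist_force': array([ 0.22823078,  0.64158652, -0.11633198]), 'wrist_torque': array([ 0.03440466, -0.0098126 ,  0.00498192]), 'width': 0.09359180080097981}
(array([[495.97088005,   0.        , 262.01848867],
       [  0.        , 495.97088005, 193.14567156],
       [  0.        ,   0.        ,   1.        ]]), array([[-0.04972926, -0.97470027,  0.21791371],
       [-0.99876101,  0.0481254 , -0.01266468],
       [ 0.00185708, -0.21827352, -0.97588586]]), array([0.19137442, 0.0682451 , 1.59557155])) (array([[348.24738275,   0.        , 260.3536614 ],
       [  0.        , 348.24738275, 186.34626437],
       [  0.        ,   0.        ,   1.        ]]), array([[ 0.97756305, -0.14720235,  0.15067169],
       [-0.20992644, -0.7397718 ,  0.63927191],
       [ 0.01736034, -0.65655857, -0.75407524]]), array([ 0.39913315, -0.5913922 ,  0.8880446 ]))
```

View pics/top1b.png

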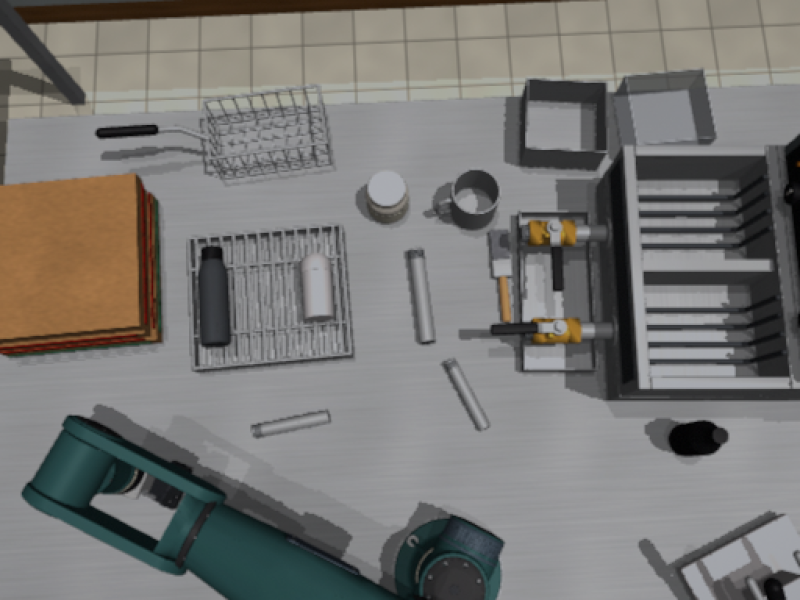

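View pics/side1b.png

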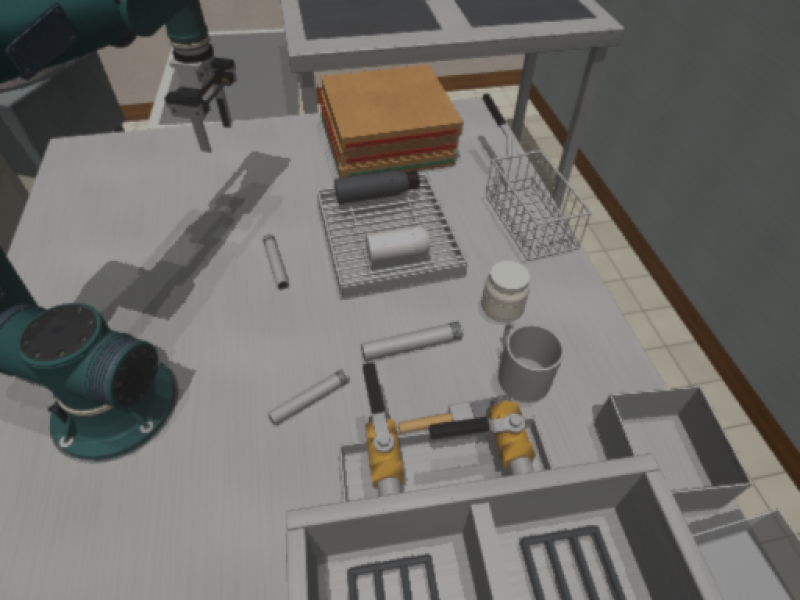

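Top view (800×600): the near valve has its stem at (558,328) and its grip points left to (492,329), away from the fryer, so it is open. The far valve, stem (556,232), has its grip across the pipe, so it is shut. Of the three tubes the largest runs (415,250)–(428,343). On the rack, the flask is at x≈213 and the dredger at x≈317, so the middle groove is free.

Run:
```python
from h import *
t=load("top1"); s=.64
f=lambda u,v,z:np.round(ray(t,u*s,v*s,z),3)[:2]
print("near stem",f(558,327,.165),"grip tip",f(491,329,.148),"far stem",f(556,230,.165),"far tip",f(558,290,.148))
for n,a,b in[("t1",(415,250),(428,343)),("t2",(449,360),(484,429)),("t3",(253,432),(328,416))]:
    p,q=f(*a,.017),f(*b,.017); print(n,(p+q)/2,np.linalg.norm(p-q),np.degrees(np.arctan2(*(p-q)[::-1])))
print("rack corners",[f(*c,.046) for c in[(190,238),(344,226),(352,354),(195,369)]])
d=load("side1")
g=lambda u,v,z:np.round(ray(d,u*s,v*s,z),3)[:2]
print("side: stem",g(383,437,.165),"tip",g(370,366,.148),"far stem",g(515,422,.165), "tube",(g(363,352,.017)+g(461,330,.017))/2)
```

```text
near stem [ 0.449 -0.227] grip tip [ 0.454 -0.103] far stem [ 0.639 -0.24 ] far tip [ 0.524 -0.237]
t1 [0.5555 0.022 ] 0.2016358103115615 4.551261273139617
t2 [ 0.346 -0.058] 0.15678010077812807 23.294563253894427
t3 [0.3035 0.2995] 0.15305554547287725 99.40078004102384
rack corners [array([0.696, 0.499]), array([0.707, 0.177]), array([0.435, 0.169]), array([0.42 , 0.485])]
side: stem [ 0.452 -0.242] tip [ 0.455 -0.109] far stem [ 0.646 -0.257] tube [0.5575 0.018 ]
```

>>> step_arm([
  [[0,0,56,0,0],[120,-280,56,-1.4,0],[268,-623,56,-1.4,0],[268,-623,56,-1.4,0],[268,-623,56,-1.4,0],[268,-623,56,-1.4,0],[268,-623,56,-1.4,0],[268,-623,56,-1.4,0]],
])

```text
time: 0.77
tool_pos: [0.3373, 0.2334, 0.2537]
ee_rot: [-3.141, 0.0, 1.845]
wrist_force: [1.4, 0.5, 1.0]
width: 0.0441
```

>>> step_arm([
  [[145,-330,5,-0.45,0],[145,-330,5,-0.45,0],[145,-330,5,-0.45,0],[145,-330,5,-0.45,0],[145,-330,5,-0.45,0],[145,-330,5,-0.45,0],[145,-330,5,-0.45,0],[145,-330,5,-0.45,0]],
])

```text
time: 1.43
tool_pos: [0.4715, -0.072, 0.2582]
ee_rot: [-3.141, -0.0, 1.4]
wrist_force: [2.4, 1.0, 0.3]
width: 0.0004
```

>>> step_arm([
  [[0,0,0,0,0],[0,0,0,0,0],[0,0,0,0,0]],
])

```text
time: 1.68
tool_pos: [0.4711, -0.0696, 0.258]
ee_rot: [-3.14, -0.001, 1.4]
wrist_force: [-0.3, 0.3, 0.7]
width: 0.0006
```

Run:
```python
from h import *
o=robot.get_obs();print(o["tool_pos"],o["ee_rot"],o["time"],o["joint_positions"])
snap("wrist","w1"); a=snap("top","top2")
```

```text
[ 0.47106633 -0.06958529  0.25802609] [-3.14007311e+00 -6.83298692e-04  1.40029964e+00] 1.6833 [-2.66199581e-01 -8.12452196e-02  1.43646846e+00  5.47834175e-04
  1.78794726e+00 -9.55858019e-02]
```

View pics/w1.png

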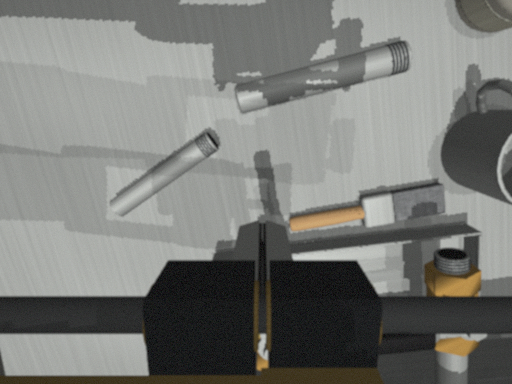

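>>> step_arm([
  [[29,-35,0,0,0],[29,-64,0,0,0],[29,-64,-40,0,0],[29,-64,-80,0,0],[29,-64,-115,0,0],[29,-64,-132,0,0],[29,-64,-132,0,0],[29,-64,-132,0,0]],
])

```text
time: 2.45
tool_pos: [0.5, -0.1323, 0.1264]
ee_rot: [-3.14, -0.0, 1.403]
wrist_force: [-0.1, 0.4, 0.3]
width: 0.0007
```

Run:
```python
from h import *
o=robot.get_obs();print(o["tool_pos"],o["wrist_force"])
b=snap("side","side2")
cv2.imwrite("pics/side2b.png",cv2.resize(b[0][180:340,180:400],(800,582),interpolation=3)[:,:,::-1])
```

```text
[ 0.49995806 -0.13231992  0.12637515] [-0.14153503  0.43239189  0.26223787]
```

View pics/side2b.png

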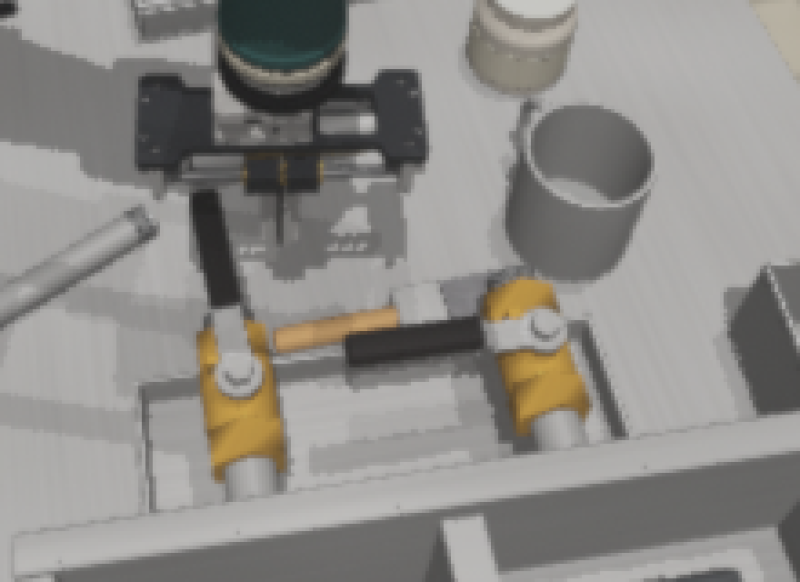

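>>> step_arm([
  [[-15,-9,0,0,0],[-28,-9,0,0,0],[-53,-7,0,0,0],[-78,-11,0,0,0],[-101,-21,0,0,0],[-121,-37,0,0,0],[-130,-47,0,0,0],[-130,-47,0,0,0]],
])

```text
time: 3.17
tool_pos: [0.3719, -0.1823, 0.1308]
ee_rot: [3.133, 0.003, 1.399]
wrist_force: [0.7, -1.6, 0.1]
width: 0.0006
```

>>> step_arm([
  [[-4,-8,0,0,0],[-7,-14,0,0,0],[-9,-19,0,0,0],[-11,-24,0,0,0],[-11,-24,0,0,0]],
])

```text
time: 3.58
tool_pos: [0.3617, -0.2046, 0.1288]
ee_rot: [3.136, -0.001, 1.402]
wrist_force: [1.8, 2.7, 2.2]
width: 0.0006
```

Run:
```python
from h import *
a=snap("side","side3")
cv2.imwrite("pics/side3b.png",cv2.resize(a[0][180:340,180:400],(800,582),interpolation=3)[:,:,::-1])
```

```text
(no output)
```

View pics/side3b.png

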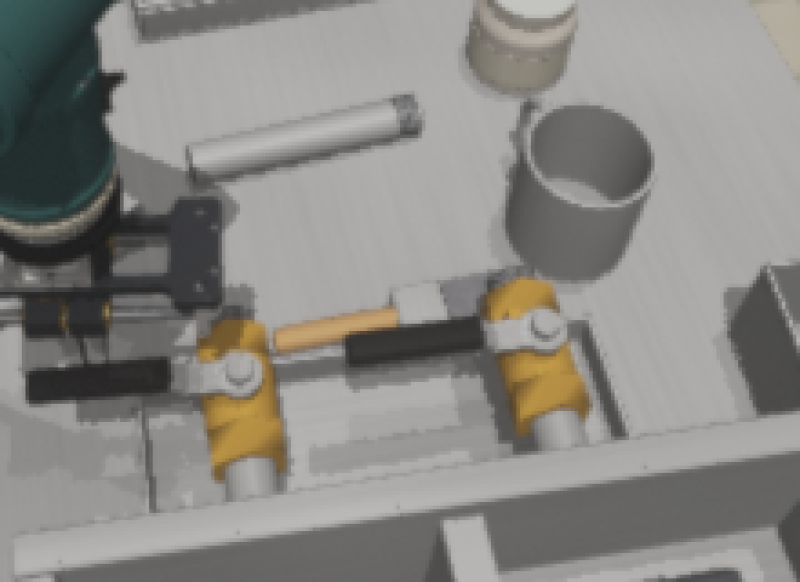

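The lever follows and is nearly shut: its grip is at (30,385)–(170,373), slightly less steep than the far one. I'll push on to the stop.

>>> step_arm([
  [[0,-4,0,0,0],[0,-8,0,0,0],[0,-8,0,0,0],[0,-8,0,0,0]],
])

```text
time: 3.97
tool_pos: [0.3603, -0.2088, 0.1282]
ee_rot: [-3.142, -0.008, 1.404]
wrist_force: [0.3, 12.9, 8.8]
width: 0.0005
```

>>> step_arm([
  [[0,-3,0,0,0],[0,-6,0,0,0],[0,-6,0,0,0],[0,-6,0,0,0]],
])

```text
time: 4.3
tool_pos: [0.3603, -0.209, 0.1283]
ee_rot: [-3.139, -0.021, 1.407]
wrist_force: [-0.9, 27.3, 15.3]
width: 0.0009
```

>>> step_arm([
  [[0,30,0,0,0],[0,55,0,0,0],[0,60,40,0,0],[0,60,80,0,65],[35,85,90,0.4,65],[70,120,90,0.8,65],[105,155,90,1.2,65],[140,190,90,1.8,65]],
])

```text
time: 4.97
tool_pos: [0.4826, -0.0463, 0.2179]
ee_rot: [3.141, 0.003, 1.906]
wrist_force: [0.3, -0.2, 0.2]
width: 0.0302
```

Run:
```python
from h import *
a=snap("side","side4")
cv2.imwrite("pics/side4b.png",cv2.resize(a[0][180:340,180:400],(800,582),interpolation=3)[:,:,::-1])
```

```text
(no output)
```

View pics/side4b.png

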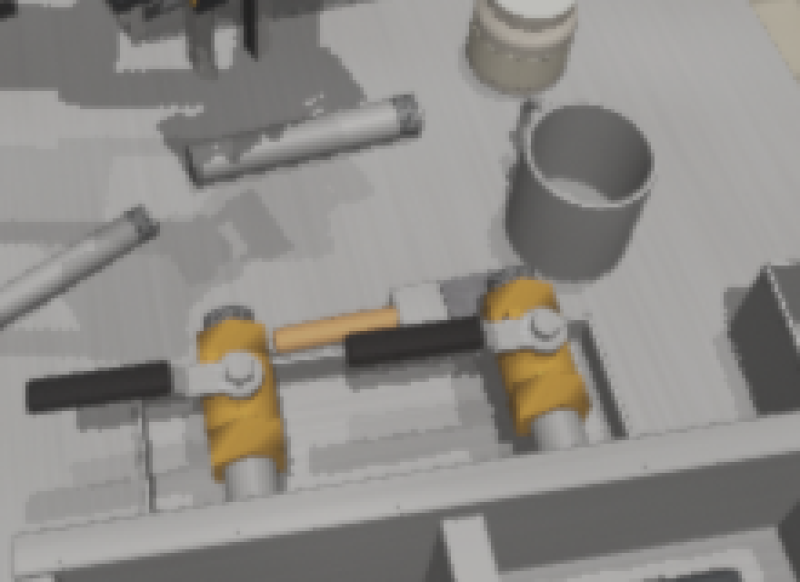

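Both levers are now parallel: near (27,396)–(240,372), far (347,352)–(545,327). The valve is at its stop. Next, the tube.

>>> step_arm([
  [[35,30,0,0.6,65],[70,63,0,1.31,65],[70,63,0,1.31,65],[70,63,0,1.31,65],[70,63,0,1.31,65],[70,63,0,1.31,65],[70,63,0,1.31,65],[70,63,0,1.31,65]],
])

```text
time: 5.68
tool_pos: [0.5512, 0.0155, 0.2167]
ee_rot: [-3.14, -0.0, 2.907]
wrist_force: [-0.5, -0.4, -0.3]
width: 0.0607
```

>>> step_arm([
  [[0,0,0,0.4,65],[0,0,0,0.4,65],[0,0,0,0.4,65],[0,0,0,0.4,65],[0,0,0,0.4,65]],
])

```text
time: 6.1
tool_pos: [0.5511, 0.0156, 0.2167]
ee_rot: [-3.141, -0.0, -2.984]
wrist_force: [1.4, -0.4, -0.8]
width: 0.061
```

Run:
```python
from h import *
o=robot.get_obs();print(o["tool_pos"],o["ee_rot"],o["width"])
w=snap("wrist","w2")
for p in [(.456,.014,.017),(.655,.03,.017),(.556,.022,.034)]: print(proj(w,p))
cv2.imwrite("pics/w2b.png",np.hstack([w[0][:,:,::-1]]))
```

```text
[0.55114635 0.01560908 0.21674161] [-3.14066093e+00 -3.38932080e-04 -2.98431121e+00] 0.060962073221091435
[275.66654528  85.4869474 ]
[261.12289697 258.77604047]
[268.11179407 180.9637369 ]
```

View pics/w2b.png

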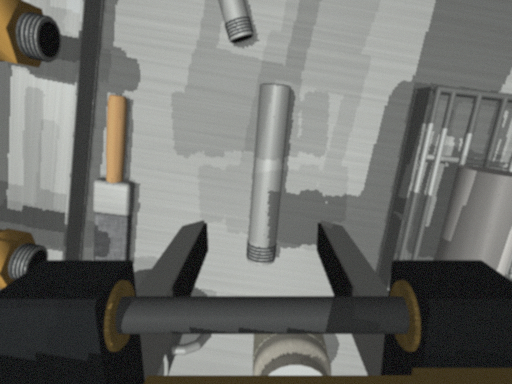

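The wrist view shows the tube from (274,86) to (262,258), within 2 px of my projection. I'll go down and grip.

>>> step_arm([
  [[5,6,-30,-0.08,65],[5,6,-70,-0.08,65],[5,6,-110,-0.08,65],[5,6,-150,-0.08,65],[5,6,-180,-0.08,65],[5,6,-198,-0.08,65],[5,6,-208,-0.08,65],[5,6,-208,-0.08,65]],
])

```text
time: 6.82
tool_pos: [0.5541, 0.0219, 0.0059]
ee_rot: [3.141, -0.005, -3.064]
wrist_force: [-0.9, 0.7, -0.2]
width: 0.0608
```

>>> step_arm([
  [[0,0,0,0,20],[0,0,0,0,20],[0,0,0,0,20],[0,0,0,0,20],[0,0,0,0,20],[0,0,0,0,20],[0,0,0,0,20]],
])

```text
time: 7.4
tool_pos: [0.5572, 0.022, 0.0102]
ee_rot: [3.141, 0.003, -3.062]
wrist_force: [0.0, 1.0, 6.0]
width: 0.0333
```

>>> step_arm([
  [[0,0,15,0,20],[0,0,40,0,20],[0,0,80,0,20],[0,0,120,0,20],[0,0,150,0,20],[0,0,150,0,20],[0,0,150,0,20]],
])

```text
time: 7.98
tool_pos: [0.5566, 0.0217, 0.1591]
ee_rot: [-3.141, 0.002, -3.062]
wrist_force: [-0.1, 0.9, -5.4]
width: 0.0331
```

>>> step_arm([
  [[0,35,10,0,20],[2,75,10,-0.04,20],[4,115,10,-0.04,20],[5,155,10,-0.04,20],[6,195,10,-0.04,20],[7,235,10,-0.04,20],[8,270,10,-0.04,20],[8,305,10,-0.04,20]],
])

```text
time: 8.65
tool_pos: [0.5618, 0.3278, 0.1625]
ee_rot: [-3.138, -0.009, -3.102]
wrist_force: [0.8, -0.9, -4.3]
width: 0.0333
```

>>> step_arm([
  [[0,5,0,0,20],[0,5,0,0,20],[0,5,0,0,20],[0,5,0,0,20]],
])

```text
time: 8.98
tool_pos: [0.5635, 0.33, 0.166]
ee_rot: [-3.139, -0.004, -3.104]
wrist_force: [0.4, -0.2, -3.3]
width: 0.0332
```

Run:
```python
from h import *
o=robot.get_obs();print(o["tool_pos"],o["ee_rot"],o["width"])
w=snap("wrist","w3")
```

```text
[0.56347705 0.32998358 0.16598386] [-3.13894963 -0.00391374 -3.10375756] 0.033201143138702795
```

View pics/w3.png

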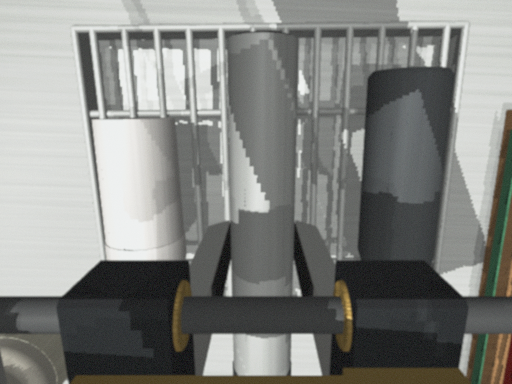

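The wrist view shows the bars at row ~60 at x≈95, 127, 158, 190, 222, then two hidden by the tube, then 315, 348, 380 and ~445. Dredger and flask are at left and right. The middle groove is under the tube. I'll measure it from the visible bars.

Run:
```python
from h import *
from scipy.signal import find_peaks
w=load("w3"); g=cv2.cvtColor(w[0],cv2.COLOR_RGB2GRAY).astype(float)
for v in (50,60,70,80,90,130,150,180):
    r=cv2.GaussianBlur(g[v-3:v+4].mean(0)[None],(5,1),0)[0]; p,_=find_peaks(r,prominence=12)
    print(v,[(int(u),*np.round(ray(w,u,v,.048)[:2],3)) for u in p if 85<u<235 or 300<u<460])
# tube edges / axis
for v in (45,60,100,180):
    print(v,ray(w,*(262,v),.173).round(3))
d=np.abs(np.diff(cv2.GaussianBlur(g,(3,3),0),axis=1))
for v in (50,70,200): print(v,[(i,int(d[v,i])) for i in range(220,310) if d[v,i]>12])
```

```text
50 [(93, np.float64(0.452), np.float64(0.186)), (108, np.float64(0.451), np.float64(0.199)), (125, np.float64(0.451), np.float64(0.212)), (140, np.float64(0.45), np.float64(0.225)), (157, np.float64(0.45), np.float64(0.239)), (165, np.float64(0.45), np.float64(0.245)), (176, np.float64(0.449), np.float64(0.254)), (189, np.float64(0.449), np.float64(0.265)), (204, np.float64(0.448), np.float64(0.277)), (221, np.float64(0.448), np.float64(0.291)), (301, np.float64(0.445), np.float64(0.356)), (325, np.float64(0.445), np.float64(0.375)), (342, np.float64(0.444), np.float64(0.389)), (356, np.float64(0.444), np.float64(0.401)), (373, np.float64(0.443), np.float64(0.414)), (386, np.float64(0.443), np.float64(0.425)), (404, np.float64(0.442), np.float64(0.44)), (429, np.float64(0.441), np.float64(0.46)), (444, np.float64(0.441), np.float64(0.472))]
60 [(95, np.float64(0.46), np.float64(0.187)), (107, np.float64(0.459), np.float64(0.197)), (121, np.float64(0.459), np.float64(0.209)), (137, np.float64(0.458), np.float64(0.222)), (179, np.float64(0.457), np.float64(0.256)), (190, np.float64(0.4
[... 3149 characters left out ...]
t64(0.553), np.float64(0.38)), (334, np.float64(0.552), np.float64(0.392)), (359, np.float64(0.551), np.float64(0.415)), (402, np.float64(0.55), np.float64(0.453))]
45 [0.465 0.325 0.173]
60 [0.471 0.326 0.173]
100 [0.49  0.326 0.173]
180 [0.529 0.328 0.173]
50 [(221, 13), (222, 30), (223, 25), (226, 19), (227, 17), (276, 13), (277, 12), (297, 25), (298, 26), (299, 14), (304, 12)]
70 [(220, 12), (222, 23), (223, 27), (227, 24), (228, 15), (284, 13), (296, 20), (297, 40), (298, 38), (299, 14), (301, 21), (302, 22), (303, 14)]
200 [(223, 20), (224, 26), (225, 15), (227, 23), (228, 32), (229, 21), (263, 14), (264, 16), (268, 17), (269, 16), (293, 14), (294, 21), (295, 14), (299, 13), (300, 16)]
```

>>> step_arm([
  [[0,4,0,0,20],[0,4,-30,0,20],[0,4,-55,0,20],[0,4,-75,0,20],[0,4,-90,0,20],[0,4,-100,0,20],[0,4,-104,0,20],[0,4,-104,0,20]],
])

```text
time: 9.7
tool_pos: [0.5639, 0.3352, 0.0638]
ee_rot: [-3.141, -0.001, -3.103]
wrist_force: [-0.8, -0.3, -4.1]
width: 0.0336
```

>>> step_arm([
  [[0,0,-1,0,20],[0,0,-2,0,20],[0,0,-3,0,20],[0,0,-4,0,20],[0,0,-4,0,20],[0,0,-4,0,20]],
])

```text
time: 10.2
tool_pos: [0.5642, 0.3359, 0.0608]
ee_rot: [3.141, 0.0, -3.102]
wrist_force: [-0.9, -0.0, -4.4]
width: 0.0332
```

>>> step_arm([
  [[0,-1,-1,0,20],[0,-1,-2,0,20],[0,-1,-3,0,20],[0,-1,-4,0,20],[0,-1,-4,0,20],[0,-1,-4,0,20]],
])

```text
time: 10.7
tool_pos: [0.5641, 0.3349, 0.0565]
ee_rot: [3.142, -0.0, -3.102]
wrist_force: [-0.2, -0.9, -4.1]
width: 0.0333
```

>>> step_arm([
  [[0,0,-1,0,20],[0,0,-2,0,20],[0,0,-2,0,20],[0,0,-2,0,20]],
])

```text
time: 11.03
tool_pos: [0.5645, 0.3354, 0.0556]
ee_rot: [3.14, 0.001, -3.102]
wrist_force: [-0.4, 0.7, 1.3]
width: 0.0335
```

>>> step_arm([
  [[0,0,-1,0,20],[0,0,-1,0,20],[0,0,-1,0,20],[0,0,-1,0,20]],
])

```text
time: 11.37
tool_pos: [0.5648, 0.3357, 0.0553]
ee_rot: [3.14, 0.002, -3.102]
wrist_force: [-1.7, 2.0, 5.8]
width: 0.0335
```

>>> step_arm([
  [[0,0,0,0,38],[0,0,0,0,42],[0,0,0,0,50],[0,0,0,0,58],[0,0,0,0,58],[0,0,0,0,58]],
])

```text
time: 11.87
tool_pos: [0.5641, 0.3345, 0.0531]
ee_rot: [-3.141, -0.001, -3.103]
wrist_force: [0.6, 0.0, -0.6]
width: 0.0541
```

>>> step_arm([
  [[0,0,15,0,58],[0,0,40,0,58],[0,0,80,0,58],[0,0,120,0,58],[0,0,150,0,58],[0,0,150,0,58],[0,0,150,0,58]],
])

```text
time: 12.45
tool_pos: [0.5654, 0.3353, 0.2071]
ee_rot: [3.139, 0.006, -3.103]
wrist_force: [-0.1, -0.2, -0.7]
width: 0.0546
```

Run:
```python
from h import *
w=snap("wrist","w4")
```

```text
(no output)
```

View pics/w4.png

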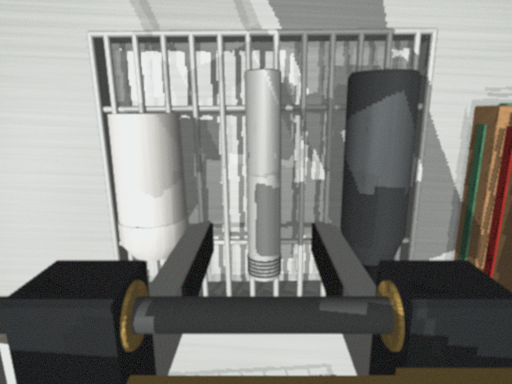

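The tube lies in the middle groove, (263,70) to (264,278), between the bars at x≈249 and 277. Flask and dredger are unmoved. I'll move up and take a final check.

>>> step_arm([
  [[-20,0,40,0,58],[-60,0,60,0,58],[-100,0,60,0,58],[-140,0,60,0,58],[-180,0,60,0,58],[-220,0,60,0,58],[-240,0,60,0,58],[-240,0,60,0,58]],
])

```text
time: 13.17
tool_pos: [0.3199, 0.3344, 0.2621]
ee_rot: [-3.14, -0.003, -3.099]
wrist_force: [-0.3, 0.2, -0.3]
width: 0.0544
```

Run:
```python
from h import *
a=snap("top","top5");b=snap("side","side5")
cv2.imwrite("pics/fin.png",np.hstack([cv2.resize(x,(400,300),interpolation=3) for x in (a[0][80:310,70:450],b[0][80:340,130:480])])[:,:,::-1])
o=load("top1")
d=cv2.absdiff(o[0],a[0]).max(2)
for n,(u0,u1,v0,v1) in dict(flask=(125,148,155,223),dredger=(191,214,158,207),tub_jug=(232,322,107,147),brush=(312,328,145,205),farlever=(335,375,138,187)).items(): print(n,(d[v0:v1,u0:u1]>40).mean().round(3))
```

```text
flask 0.036
dredger 0.0
tub_jug 0.0
brush 0.0
farlever 0.0
```

View pics/fin.png

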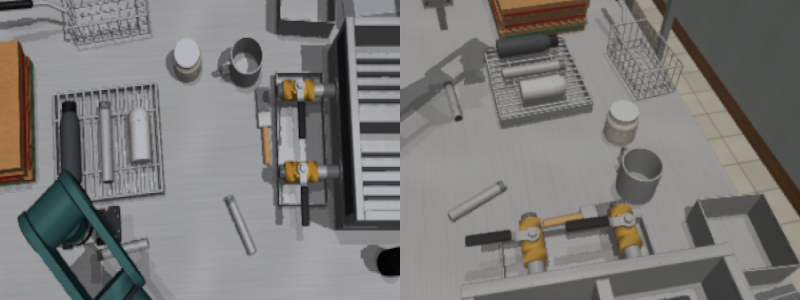

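The final views show both levers across their pipes and the tube lying between flask and dredger. The other things have not changed; the 3.6 % of pixels that changed at the flask fit the arm covering its near end.

```bash
python3 -c "
from bench import robot
print(robot.close_job())"
```

```text
the job is handed in; nothing more can be done
None
```

The job is done and handed in after about 13 s of robot time; no verdict was reported.

- **Valve:** I swung the open lever, the one nearer the robot, round to its stop. Pushing harder, from 13 to 27 N, moved it no further. In the side view both levers lie parallel across their pipes, and the other valve was left shut.
- **Tube:** I picked up the largest of the three tubes and lowered it into the middle groove of the rack. The wrist force showed it touching the bars before I let go, at 55–56 mm TCP height against 54 mm expected. The wrist view then showed it lying straight between two bars with both ends supported.
- **Everything else:** Comparing the first and last top views showed no change at the dredger, jug, tub, brush and far lever. The flask region changed by 3.6 % of its pixels, which I put down to the arm covering its near end. The side and wrist views showed the flask in place.

No check failed.

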